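# Release a batch of three capacitors from a rocker-gated gravity lane

## Robot

A 7-joint arm with a two-finger parallel gripper is mounted at the origin on the work surface. World frame = base frame: x ahead of the robot, y to its left, z up, the work surface at z = 0. Lengths are in m, angles in rad, forces in N, time in s.
With the tool pointing down it reaches from about 0.4 to 0.85 m from the base axis. Payload 10.4 kg.
Tool frame: the origin (TCP) lies midway between the tips of the shut fingers; the grasp point (between the pads) lies 19 mm behind it (r.grasp_offset is the distance from the TCP to the grasp point, in m); x points along the fingers, y is the direction in which the jaws open and shut, and the axes are right-handed (so a half turn about x gives the same grasp; the last joint's range is limited). The gripper opens to 87 mm and grips with 3 to 60 N. Pads are 19 mm wide; open, the fingers measure 117 mm over their backs; the gripper's body (75 mm by 190 mm) begins 51 mm behind the grasp point.
Start: joints at [-1.334, 0.332, -0.065, 1.46, 0.022, 1.35, -0.088], TCP at [0.161, 0.604, 0.223] pointing down, gripper open.
Joint ranges: [-2.6, 2.6], [-0.5, 2.12], [-1.47, 1.34], [0.16, 2.42], [-1.27, 4.41], [0.06, 2.06], [-2.6, 2.6]. Speed limits (rad/s): [2.22, 2.22, 2.79, 2.79, 3.14, 3.14, 3.14].

## Interface

Orientations are given as a unit quaternion [x, y, z, w].
In Python, from bench import r, vision, close_job gives the robot as it stands. The module is installed in compiled form; this text tells all that it offers.
- The arm moves only by the shell command python3 -m pendant 'ROWS' [OPENING] [FORCE]. ROWS is text: rows parted by semicolons, each of 6 numbers parted by spaces: the shift along the tool's x, y, z in units of 0.25 m (1.0 is 0.25 m), then the turn, a rotation vector about the tool's x, y, z in units of 1.5 rad (1.0 is 1.5 rad). A call has 1 to 8 rows; each row is the pose to reach, as a shift and turn from the pose commanded when the call began, along the tool's axes at that moment; what a row does not reach only later rows make up. A row lasts 1/10 s, in which the tool goes at most 50 mm and 8.59 degrees, less where a joint would pass 70% of its speed; a pose out of reach is approached as far as the arm can. A call with a number of a shift or a turn outside -1 to 1 is refused whole. A call with a gripper value outside its range is refused whole. OPENING is the gripper command: -1 is shut, 1 is fully open, values between are in proportion, set as the call begins (- or left out, the last holds). The fingers move at their own pace and stop on an object; FORCE is the grip in N (left out, the last holds). Time passes only in rows, so rows that repeat a pose let the fingers close. It gives the time, the measured TCP pose, the force and the opening at its end, in the units of the state.
- r.read_state(): the state, without advancing time (a new reading comes with each control period).
- vision.camera(name): name is "scene" or "top" or "wrist"; returns (picture, depth): 420x560x3 uint8, blue, green, red; 420x560 float32, m along the optical axis (not along the pixel's ray), 0 where there is no reading.
- vision.get_calibration(name): a dict with "camera_matrix" (3x3 intrinsics, pixels), "rvec" (rotation vector, rad) and "tvec" (3), from world to camera coordinates, as OpenCV has them. Camera axes: x right, y down, z forward; pixel columns grow to the right and rows downward; lengths in m; the calibration is good to about 2 mm. The wrist camera is an equidistant fisheye: a pixel r from the principal point sees the ray r / f radians off the axis. A picture is of the moment at which its call begins: read the wrist's pose just before it. get_calibration takes no time and is no camera call; for the wrist camera it gives the pose at the moment of the call.
- close_job(): hands the job in, once; it reports no verdict.
The state is a dict: "time": time; "joint_positions": joint angles; "joint_vel": joint speeds; "joint_torque": joint torques, N m; "ee_pos": TCP position; "eef_rot": TCP orientation; "ft_force": force on the tool from outside, world axes, zero at the start; "torque": the same for the moment, N m; "width": finger opening in m.
Only numpy, scipy, OpenCV 4.12 (cv2) and the standard library are available. Lean on these libraries where they do the work, as an engineer would, in place of code of your own. Each camera call takes 0.05 s, during which the arm holds its last target. There are 200 camera calls.

## Task

Let one batch of three of the larger capacitors out: on the dispenser that holds the bigger cans, press the rocker's paddle right down with the fingertips, keep it down until three cans have rolled under the lifted gate into the outlet, then let it come back up so that the gate is shut with the other two cans waiting behind it. Do not touch, push or pick up any can, leave the dispenser of smaller cans unpressed, and do not disturb the other things on the bench.

Things in the scene. Friction and masses are not known exactly. Their poses are not given: they have to be found in the camera images.
- big: Dispenser of the LARGER cans, fixed: open aluminium channel 54 mm wide inside, 320 mm long, sloping 12 deg down to an outlet with end stop. Origin on the table under the pivot's middle; x level, pointing uphill; y left when looking uphill; z up. Floor 18 mm above the table at the end stop (x -172 mm), 84 mm at the rear (x +139). Base plate 84 mm wide. Nothing rises above 140 mm.
- big_pivot (a point): Middle of the pivot axis (along y) of the larger lane's rocker, 75 mm above the table. Two steel bars outside the channel walls rock about it: the downhill end carries the gate, the uphill end a retainer roller that drops between third and fourth can, and on the -y side the paddle.
- big_gate (a point): Middle of the gate blade's lower edge, at rest 14 mm off the channel floor, x -52 mm in the dispenser's frame, just downhill of the first can. Pressing the paddle lowers the retainer behind the third can, then lifts the gate clear: the first three cans roll into the outlet (middles at x -159, -124, -90 mm). Letting go shuts the gate and the rest roll up to it.
- big_pad (a point): Centre of the top of the larger lane's paddle: black ribbed plate, 40 mm along the bar, 36 mm across. In the dispenser's frame at rest x +75, y -50, z 126 mm, outer (uphill) end raised 0.46 rad from level; right down it is level at x +90, y -50, z 87 mm (an arc about the pivot). Nothing lies under or over it. The point's axes tilt with the rocker.
- big_rocker (a joint): Angle of the larger lane's rocker: 0 at rest, gate shut; 0.46 rad with the paddle right down on its stop, gate fully up. A spring returns it: about 2 N at the paddle at rest, 5 N at the bottom. The gate clears the cans only in the last part of the stroke, beyond about 0.38 rad.
- small: Dispenser of the SMALLER cans, fixed, same design and frame convention, 185 mm long; not to be used. Its paddle top is at x +59, y -45, z 97 mm in its frame. Which dispenser stands left and which right varies.
- small_rocker (a joint): Angle of the smaller lane's rocker, made the same way: 0 at rest, 0.46 rad pressed. Leave it at 0.
- can1: Larger capacitor can number 1 counted from the gate uphill: a grey cylinder 35 mm in diameter, 50 mm long, about 75 g, lying across the channel; origin at its middle, y along its length. It rolls freely. One of the three to be released.
- can2: Larger capacitor can number 2 counted from the gate uphill: a grey cylinder 35 mm in diameter, 50 mm long, about 75 g, lying across the channel; origin at its middle, y along its length. It rolls freely. One of the three to be released.
- can3: Larger capacitor can number 3 counted from the gate uphill: a grey cylinder 35 mm in diameter, 50 mm long, about 75 g, lying across the channel; origin at its middle, y along its length. It rolls freely. One of the three to be released.
- can4: Larger capacitor can number 4 counted from the gate uphill: a grey cylinder 35 mm in diameter, 50 mm long, about 75 g, lying across the channel; origin at its middle, y along its length. It rolls freely. One of the two to stay behind the gate.
- can5: Larger capacitor can number 5 counted from the gate uphill: a grey cylinder 35 mm in diameter, 50 mm long, about 75 g, lying across the channel; origin at its middle, y along its length. It rolls freely. One of the two to stay behind the gate.
- minican1: Smaller capacitor can number 1 from the gate, 22 mm in diameter, 40 mm long, in the smaller lane; origin at its middle. Leave alone.
- minican2: Smaller capacitor can number 2 from the gate, 22 mm in diameter, 40 mm long, in the smaller lane; origin at its middle. Leave alone.
- minican3: Smaller capacitor can number 3 from the gate, 22 mm in diameter, 40 mm long, in the smaller lane; origin at its middle. Leave alone.
- minican4: Smaller capacitor can number 4 from the gate, 22 mm in diameter, 40 mm long, in the smaller lane; origin at its middle. Leave alone.
- adapter: Bystander: knurled steel coaxial adapter standing upright, 21 mm in diameter, 48 mm tall; origin under its middle.
- load: Bystander: black finned coaxial load standing upright, 40 mm in diameter, 86 mm tall with its connector; origin under its middle.
- terminals: Bystander: black barrier terminal strip, 95 x 30 x 19 mm, long along x; origin under its middle.
- driver: Bystander: screwdriver lying along x, 190 mm long; origin under its middle.
- meter: Bystander: hand multimeter lying flat, 150 x 75 x 42 mm; origin under its middle.
Not all that is in view belongs to the job. Leave any orange look-alike of the can2 alone.

How it is judged:
By the outcome, as a careful person would: the job done as asked, in the order asked, and still so for the second after the job is handed in, with the robot touching nothing.
It also fails if it takes over 32 s, if anything falls off the work surface, if the arm or the gripper's body presses on something with over 40 N, if the wrist force passes 120 N, or if a joint passes its speed limit or range.

## Working session

There is one attempt and no reset: what is moved stays moved. The work goes in short steps, Python scripts to look and compute and a shell command to move; the robot and the scene stay as the last step left them, time stands still between calls to the robot, and variables do not carry over. Pictures are saved under pics/ and viewed, about 8 in all and at most 12, crops included, and the job is handed in when it is done.

```bash
mkdir -p pics; python3 - <<'E'
from bench import r, vision
import cv2, numpy as np
print(r.read_state())
for n in("top","scene"):
    im,d=vision.camera(n); cv2.imwrite(f"pics/{n}0.png",im); np.save(f"pics/{n}0.npy",d)
    c=vision.get_calibration(n); print(n,c)
E
```

```text
{'time': 0.0, 'joint_positions': array([-1.33357467,  0.33286874, -0.06467206,  1.46098113,  0.02158329,
        1.34990392, -0.08849975]), 'joint_vel': array([-1.48751772e-03,  3.29268021e-04, -7.13098811e-04,  1.18509902e-06,
       -1.52387904e-03,  9.27130588e-04, -9.21750732e-04]), 'joint_torque': array([-2.54995175e-04, -6.23250818e+01,  2.46034091e-02, -3.89901924e+01,
       -6.12756587e-02,  3.95806495e-02,  1.59365968e-04]), 'ee_pos': array([0.16048064, 0.60362342, 0.22173682]), 'eef_rot': array([ 0.09108892,  0.70119285, -0.09212196,  0.70110266]), 'ft_force': array([0.61558854, 0.32537292, 0.01802931]), 'torque': array([-0.01241611, -0.03738604,  0.01054054]), 'width': 0.08702256457856301}
top {'camera_matrix': array([[417.34166667,   0.        , 280.0850139 ],
       [  0.        , 417.34166667, 210.85650554],
       [  0.        ,   0.        ,   1.        ]]), 'rvec': array([ 2.19758964, -2.13985265,  0.12324312]), 'tvec': array([-0.0539104 ,  0.52654943,  1.26903167])}
scene {'camera_matrix': array([[442.08002636,   0.        , 279.12444968],
       [  0.        , 442.08002636, 209.521247  ],
       [  0.        ,   0.        ,   1.        ]]), 'rvec': array([ 2.4596768 ,  0.81640965, -0.235248  ]), 'tvec': array([-0.37291603, -0.22886362,  1.53726016])}
```

View pics/top0.png

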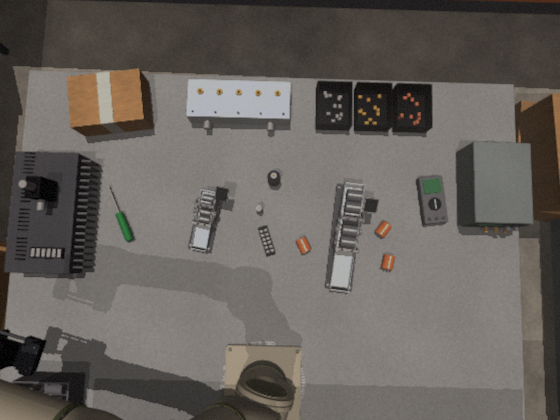

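View pics/scene0.png

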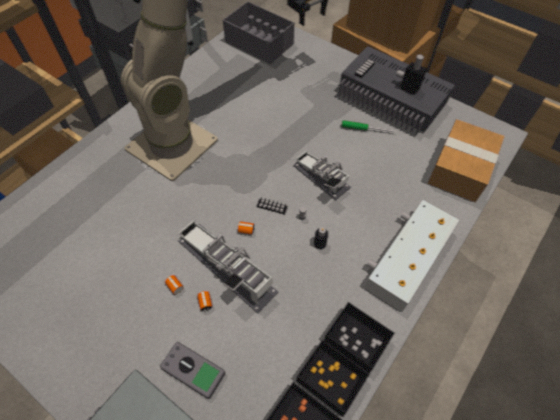

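The larger dispenser is the long one at top pixel (347,237), with its black paddle at (372,205). The short one at (203,220), with its paddle at (222,194), is the small lane. I'll confirm this in an enlarged crop and measure.

```bash
cat > h.py <<'E'
import cv2, numpy as np
from bench import vision
from scipy.spatial.transform import Rotation as R
def ray(n,u,v,z):
    c=vision.get_calibration(n);K=c["camera_matrix"];M=cv2.Rodrigues(c["rvec"])[0];t=c["tvec"]
    o=-M.T@t; d=M.T@np.linalg.inv(K)@[u,v,1]; return o+d*(z-o[2])/d[2]
def pt(n,u,v,dep):
    c=vision.get_calibration(n);K=c["camera_matrix"];M=cv2.Rodrigues(c["rvec"])[0]
    return M.T@(dep*np.linalg.inv(K)@[u,v,1]-c["tvec"])
E
python3 - <<'E'
from h import *
im=cv2.imread("pics/top0.png");d=np.load("pics/top0.npy")
m=(im.max(2)<45).astype(np.uint8); roi=np.zeros_like(m); roi[192:220,362:384]=1
n,l,s,c=cv2.connectedComponentsWithStats(m*roi)
i=1+np.argmax(s[1:,4]); print(s[i],c[i]); u,v=c[i]
print("pad ray z.126",ray("top",u,v,.126)); 
ys,xs=np.where(l==i); P=np.array([pt("top",x,y,d[y,x]) for x,y in zip(xs,ys)]); P=P[(P[:,2]>.09)];print(len(P),np.median(P,0),P.min(0),P.max(0)); print(cv2.minAreaRect(P[:,:2].astype(np.float32)))
# lane: points higher than 15mm near it -> long axis
vv,uu=np.mgrid[170:300:1,315:395:1]; Q=np.array([pt("top",x,y,d[y,x]) for x,y in zip(uu.ravel(),vv.ravel())])
ok=(Q[:,2]>.012); mk=np.zeros(m.shape,np.uint8); mk[vv.ravel()[ok],uu.ravel()[ok]]=1
n,l,s,c=cv2.connectedComponentsWithStats(mk); i=1+np.argmax(s[1:,4]); print(s[i])
a=np.array([q for q,x,y in zip(Q,uu.ravel(),vv.ravel()) if l[y,x]==i]); print(cv2.minAreaRect(a[:,:2].astype(np.float32)))
cv2.imwrite("pics/crop1.png",cv2.resize(im[165:300,310:400],None,fx=4.4,fy=4.4,interpolation=cv2.INTER_CUBIC))
E
```

```text
[365 206   4   3   5] [366.6 207. ]
pad ray z.126 [ 0.53517402 -0.28834446  0.126     ]
5 [ 0.53568931 -0.28943591  0.12143024] [ 0.53315954 -0.29415482  0.11787329] [ 0.53831384 -0.28432123  0.1262397 ]
((0.5361164808273315, -0.2894616723060608), (0.010764339938759804, 0.003023414174094796), 51.16574478149414)Traceback (most recent call last):
  File "<stdin>", line 9, in <module>
  File "h.py", line 8, in pt
    c=vision.get_calibration(n);K=c["camera_matrix"];M=cv2.Rodrigues(c["rvec"])[0]
ValueError: time passes only in moves, steps and waits
```

```bash
cat > h.py <<'E'
import cv2, numpy as np
from bench import vision
from scipy.spatial.transform import Rotation as R
def cloud(n,d):
    c=vision.get_calibration(n);K=c["camera_matrix"];M=cv2.Rodrigues(c["rvec"])[0]
    v,u=np.mgrid[:420,:560]
    p=np.stack([u,v,np.ones_like(u)],-1)@np.linalg.inv(K).T*d[...,None]
    return (p-c["tvec"])@M
E
python3 - <<'E'
from h import *
im=cv2.imread("pics/top0.png");d=np.load("pics/top0.npy");Q=cloud("top",d)
roi=np.zeros((420,560),bool); roi[190:222,363:386]=1
ok=roi&(Q[...,2]>.09); P=Q[ok]; P=P[P[:,2]<.16]
b=im.max(2)[ok]
print("pad",len(P),np.median(P,0),P.min(0),P.max(0),np.percentile(im.max(2)[ok],[5,50,95]))
print(cv2.minAreaRect(P[:,:2].astype(np.float32)))
roi[:]=0; roi[170:300,315:395]=1
mk=(roi&(Q[...,2]>.012)).astype(np.uint8)
n,l,s,c=cv2.connectedComponentsWithStats(mk); i=1+np.argmax(s[1:,4]); print(s[i])
a=Q[l==i]; print(cv2.minAreaRect(a[:,:2].astype(np.float32)))
t=a[:,:2]
print("height profile"); 
for x in np.arange(.3,.62,.02):
    k=a[(abs(a[:,0]-x)<.01)]
    if len(k): print(round(x,2),k[:,1].min().round(3),k[:,1].max().round(3),k[:,2].max().round(3))
cv2.imwrite("pics/crop1.png",cv2.resize(im[165:300,310:400],None,fx=4.4,fy=4.4,interpolation=cv2.INTER_CUBIC))
E
```

```text
pad 228 [ 0.5427569  -0.2975411   0.12587894] [ 0.49417462 -0.32161369  0.09168723] [ 0.59007787 -0.27629443  0.13746578] [ 43.55  50.   124.8 ]
((0.5406988859176636, -0.3003918528556824), (0.041514281183481216, 0.09616807103157043), 85.75424194335938)
[ 330  182   49  110 2616]
((0.4641185402870178, -0.2172965556383133), (0.24261142313480377, 0.31379610300064087), 60.15016555786133)
height profile
0.3 -0.262 -0.197 0.045
0.32 -0.258 -0.2 0.044
0.34 -0.26 -0.199 0.047
0.36 -0.262 -0.203 0.048
0.38 -0.264 -0.034 1.319
0.4 -0.271 -0.208 0.097
0.42 -0.274 -0.204 0.101
0.44 -0.276 -0.204 0.088
0.46 -0.285 -0.204 0.092
0.48 -0.284 -0.204 0.094
0.5 -0.281 -0.211 0.138
0.52 -0.319 -0.213 0.123
0.54 -0.321 -0.218 0.134
0.56 -0.322 -0.224 0.137
0.58 -0.285 -0.226 0.118
0.6 -0.287 -0.227 0.114
```

View pics/crop1.png

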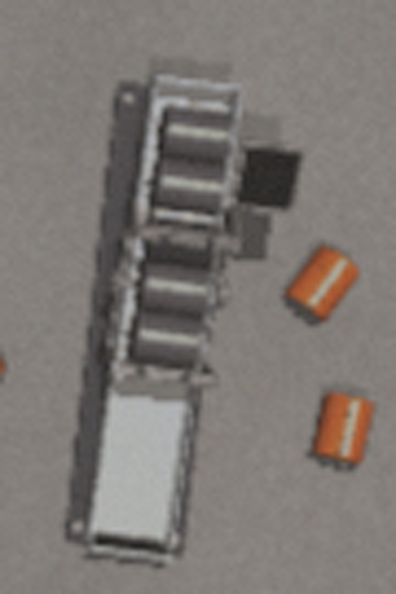

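The crop shows the five-can lane and its black paddle at crop (270,178), which is top pixel about (371,205). The two orange look-alikes are to its right, clear of the paddle. The pad centre is about (0.542, -0.302, 0.126), the lane yaw about -6°. Next I'll work out the move.

```bash
cat > plan.py <<'E'
from h import *
from bench import r
import sys
def rel(p,yaw=None,units=True):
    s=r.read_state();q=R.from_quat(s["eef_rot"]);M=q.as_matrix()
    sh=M.T@(np.array(p)-s["ee_pos"])/.25
    rv=np.zeros(3)
    if yaw is not None:   # tool x down, tool y at yaw
        y=np.array([np.cos(yaw),np.sin(yaw),0]);x=np.array([0,0,-1.]);T=np.c_[x,y,np.cross(x,y)]
        rv=(q.inv()*R.from_matrix(T)).as_rotvec()/1.5
    return sh.round(3),rv.round(3)
E
python3 - <<'E'
from plan import *
im=cv2.imread("pics/top0.png");d=np.load("pics/top0.npy");Q=cloud("top",d)
m=(im.max(2)<75); P=[]
w=Q[196:214,365:379].reshape(-1,3); w=w[(w[:,2]>.1)&(w[:,2]<.15)]; print("pad",w.mean(0),w.min(0),w.max(0))
for n,(u,v) in {"hole_up":(310+125/4.4,165+97/4.4),"hole_dn":(310+77/4.4,165+525/4.4)}.items(): print(n,Q[int(v),int(u)])
M=R.from_quat(r.read_state()["eef_rot"]).as_matrix(); print(M.round(3))
for p,y in [((.42,.35,.22),None),((.53,.0,.22),None),((.545,-.30,.17),np.radians(-6)),((.545,-.30,.17),np.radians(174))]: print(p,*rel(p,y))
E
```

```text
pad [ 0.54412517 -0.30150395  0.12590403] [ 0.52302865 -0.32161369  0.10754174] [ 0.56412414 -0.28264885  0.13746578]
hole_up [ 0.61034126 -0.22134488  0.013672  ]
hole_dn [ 0.30587198 -0.19128832  0.00940852]
[[-0.     0.257  0.966]
 [-0.001  0.966 -0.257]
 [-1.    -0.001  0.   ]]
(0.42, 0.35, 0.22) [ 0.008 -0.714  1.264] [0. 0. 0.]
(0.53, 0.0, 0.22) [ 0.01  -1.954  2.049] [0. 0. 0.]
(0.545, -0.3, 0.17) [ 0.211 -3.098  2.415] [0.944 0.001 0.001]
(0.545, -0.3, 0.17) [ 0.211 -3.098  2.415] [-1.151e+00 -1.000e-03  1.000e-03]
```

```bash
T="python3 -m pendant"; python3 -m pendant '0 -0.72 1 0.47 0 0;0 -0.72 1 0.47 0 0;0 -0.72 1 0.47 0 0;0 -0.72 1 0.47 0 0;0 -0.72 1 0.47 0 0;0 -0.72 1 0.47 0 0;0 -0.72 1 0.47 0 0;0 -0.72 1 0.47 0 0' -1 20
python3 - <<'E'
from plan import *
print(r.read_state()["joint_positions"].round(2))
for p,y in [((.53,.0,.22),np.radians(-5.6)),((.545,-.30,.18),np.radians(-5.6))]: print(p,*rel(p,y))
E
```

```text
time: 0.9
ee_pos: [0.357, 0.3644, 0.2225]
eef_rot: [0.329, 0.626, -0.329, 0.626]
ft_force: [-0.8, 0.3, 0.0]
width: 0.0308
[-1.06  0.07  0.19  1.77 -0.01  1.3  -0.27]
(0.53, 0.0, 0.22) [ 0.01  -0.256  1.593] [ 0.467 -0.     0.   ]
(0.545, -0.3, 0.18) [ 0.17  -0.887  2.616] [ 0.467 -0.     0.   ]
```

```bash
python3 -m pendant '0 -0.2 1 0.25 0 0;0 -0.2 1 0.25 0 0;0 -0.2 1 0.25 0 0;0 -0.2 1 0.25 0 0;0 -0.2 1 0.25 0 0;0 -0.2 1 0.25 0 0;0 -0.2 1 0.25 0 0'
python3 - <<'E'
from plan import *
print(r.read_state()["joint_positions"].round(2))
for p,y in [((.545,-.30,.22),np.radians(-5.6)),((.545,-.30,.18),np.radians(-5.6))]: print(p,*rel(p,y))
E
```

```text
time: 1.6
ee_pos: [0.4572, 0.1324, 0.2224]
eef_rot: [0.439, 0.554, -0.439, 0.554]
ft_force: [-0.3, 0.8, -0.0]
width: 0.0007
[-0.81 -0.02  0.43  1.86  0.01  1.3  -0.15]
(0.545, -0.3, 0.22) [ 0.009 -0.053  1.764] [ 0.219 -0.     0.   ]
(0.545, -0.3, 0.18) [ 0.169 -0.053  1.764] [ 0.219 -0.     0.   ]
```

```bash
python3 -m pendant '0 -0.03 1 0.12 0 0;0 -0.03 1 0.12 0 0;0 -0.03 1 0.12 0 0;0 -0.03 1 0.12 0 0;0 -0.03 1 0.12 0 0;0 -0.03 1 0.12 0 0;0 -0.03 1 0.12 0 0'
python3 - <<'E'
from plan import *
print(r.read_state()["joint_positions"].round(2))
for p,y in [((.545,-.30,.22),np.radians(-5.6)),((.545,-.30,.18),np.radians(-5.6))]: print(p,*rel(p,y))
E
```

```text
time: 2.3
ee_pos: [0.5077, -0.1113, 0.2221]
eef_rot: [0.487, 0.513, -0.487, 0.513]
ft_force: [0.2, 1.5, 0.1]
width: 0.0005
[-0.53  0.1   0.71  1.77 -0.07  1.3   0.25]
(0.545, -0.3, 0.22) [0.008 0.11  0.761] [ 0.1   -0.     0.001]
(0.545, -0.3, 0.18) [0.168 0.11  0.761] [ 0.1   -0.     0.001]
```

```bash
python3 -m pendant '0 0.11 0.76 0.1 0 0;0 0.11 0.76 0.1 0 0;0 0.11 0.76 0.1 0 0;0 0.11 0.76 0.1 0 0;0.16 0.11 0.76 0.1 0 0;0.16 0.11 0.76 0.1 0 0'
python3 - <<'E'
from plan import *
print(r.read_state()["joint_positions"].round(2))
for n in("scene","wrist"):
    im,d=vision.camera(n); cv2.imwrite(f"pics/{n}1.png",im if n=="wrist" else cv2.resize(im[190:330,150:310],None,fx=4,fy=4,interpolation=cv2.INTER_CUBIC))
E
```

```text
time: 2.9
ee_pos: [0.5436, -0.2977, 0.1774]
eef_rot: [-0.523, -0.478, 0.524, -0.472]
ft_force: [-0.9, 2.0, -1.1]
width: 0.0009
[-0.17  0.44  0.8   1.56 -0.32  1.28  0.57]
```

View pics/scene1.png

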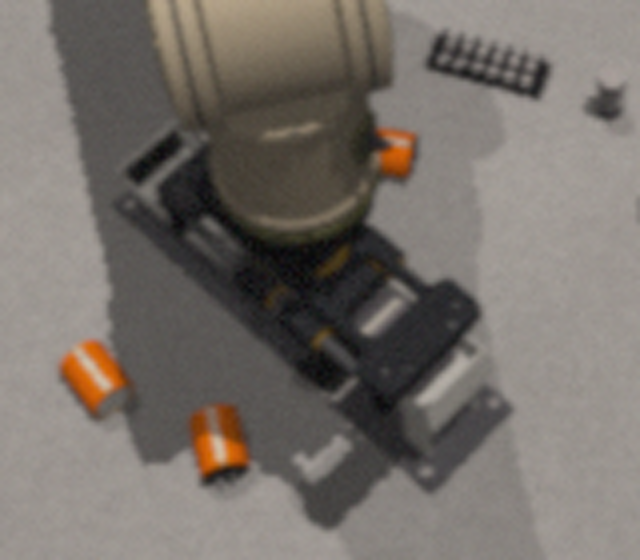

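View pics/wrist1.png

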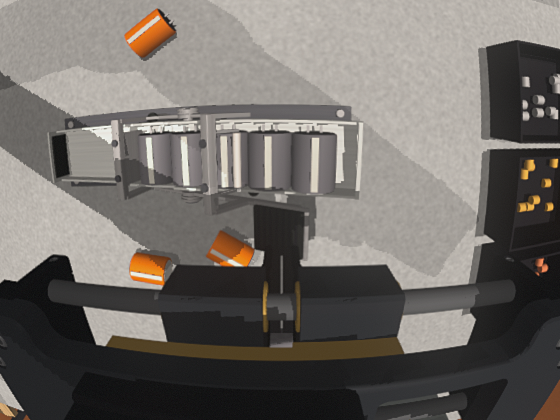

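The wrist view shows the paddle at about (280,235) just ahead of the closed fingertips at (282,295). The lane is intact, with five cans. I'll check the alignment by projecting the points into the fisheye view.

```bash
python3 - <<'E'
from plan import *
s=r.read_state(); c=vision.get_calibration("wrist");K=c["camera_matrix"]
im,d=vision.camera("wrist")
p0=np.array([.5441,-.3015,.126]);a=np.radians(-5.6);ux=np.array([np.cos(a),np.sin(a),0]);uy=np.array([-np.sin(a),np.cos(a),0])
pts=[p0,s["ee_pos"]]+[p0+i*.018*ux+j*.018*uy+np.array([0,0,i*.009]) for i in(-1,1) for j in(-1,1)]
u,_=cv2.fisheye.projectPoints(np.array(pts)[None],c["rvec"].reshape(3,1),c["tvec"].reshape(3,1),K,np.zeros(4))
print(s["ee_pos"],u[0].round(0).tolist()); print(rel((.546,-.303,.14),np.radians(-5.6)),rel((.556,-.3025,.085),np.radians(-5.6)))
for k,(x,y) in enumerate(u[0]): cv2.circle(im,(int(x),int(y)),2,(0,0,255) if k==0 else (0,255,0) if k==1 else (255,255,0),-1)
cv2.imwrite("pics/w2.png",cv2.resize(im[170:370,180:380],None,fx=3,fy=3))
E
```

```text
Traceback (most recent call last):
cv2.error: OpenCV(4.12.0) /io/opencv/modules/calib3d/src/fisheye.cpp:83: error: (-215:Assertion failed) _tvec.getMat().isContinuous() && _rvec.getMat().isContinuous() in function 'projectPoints'
```

```bash
python3 - <<'E'
from plan import *
s=r.read_state(); c=vision.get_calibration("wrist");K=c["camera_matrix"]
im,d=vision.camera("wrist")
p0=np.array([.5441,-.3015,.126]);a=np.radians(-5.6);ux=np.array([np.cos(a),np.sin(a),0]);uy=np.array([-np.sin(a),np.cos(a),0])
pts=[p0,s["ee_pos"]]+[p0+i*.018*ux+j*.018*uy+np.array([0,0,i*.009]) for i in(-1,1) for j in(-1,1)]
f=lambda x:np.array(x,dtype=float,order="C").copy().reshape(3)
u,_=cv2.fisheye.projectPoints(np.array(pts)[None],f(c["rvec"]),f(c["tvec"]),np.array(K),np.zeros(4))
print(s["ee_pos"],u[0].round(0).tolist()); print(rel((.546,-.303,.14),np.radians(-5.6)),rel((.556,-.3025,.085),np.radians(-5.6)))
for k,(x,y) in enumerate(u[0]): cv2.circle(im,(int(x),int(y)),1,(0,0,255) if k==0 else (0,255,0) if k==1 else (255,255,0),-1)
cv2.imwrite("pics/w2.png",cv2.resize(im[170:370,180:380],None,fx=3,fy=3))
E
```

```text
[ 0.54573488 -0.29856729  0.18325233] [[278.0, 230.0], [280.0, 262.0], [255.0, 247.0], [254.0, 203.0], [303.0, 258.0], [304.0, 210.0]]
(array([0.176, 0.002, 0.015]), array([ 0.002, -0.001, -0.001])) (array([0.396, 0.041, 0.01 ]), array([ 0.002, -0.001, -0.001]))
```

View pics/w2.png

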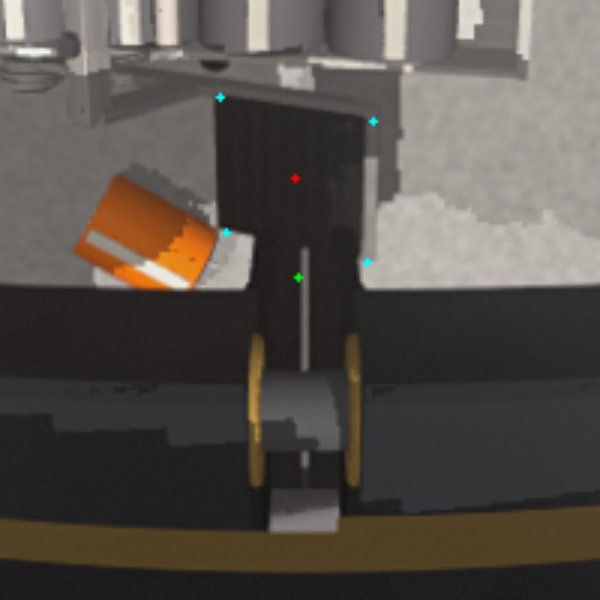

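The projected paddle corners (cyan) fall on the visible paddle, so alignment is good. Pressing now, following the arc.

```bash
python3 -m pendant '0.12 0 0.013 0 0 0;0.18 0 0.013 0 0 0;0.23 0.01 0.013 0 0 0;0.28 0.02 0.013 0 0 0;0.33 0.03 0.013 0 0 0;0.36 0.035 0.013 0 0 0;0.385 0.04 0.013 0 0 0;0.39 0.04 0.013 0 0 0'
```

```text
time: 3.9
ee_pos: [0.5552, -0.3056, 0.0866]
eef_rot: [0.525, 0.474, -0.523, 0.475]
ft_force: [-2.3, 4.6, 22.1]
width: 0.0003
```

```bash
python3 -m pendant '0 0 0 0 0 0;0 0 0 0 0 0;0 0 0 0 0 0;0 0 0 0 0 0;0 0 0 0 0 0;0 0 0 0 0 0;0 0 0 0 0 0'
python3 - <<'E'
from plan import *
im,d=vision.camera("wrist"); cv2.imwrite("pics/w3.png",im); print(r.read_state()["ft_force"],r.read_state()["ee_pos"])
E
```

```text
time: 4.6
ee_pos: [0.5552, -0.3055, 0.0869]
eef_rot: [0.525, 0.474, -0.523, 0.475]
ft_force: [0.1, 4.5, 16.6]
width: 0.0003
[-0.68165868  3.626107   15.9260414 ] [ 0.55520498 -0.30553929  0.08690193]
```

View pics/w3.png

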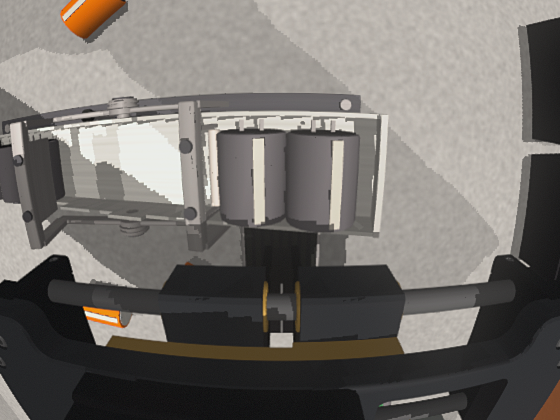

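Two cans are held by the retainer, with middles at (250,175) and (325,175). The space up to the gate at (35,185) is empty, and the third can is visible just past the gate at (15,175). I'll hold a little longer, then release.

```bash
python3 -m pendant '0 0 0 0 0 0;0 0 0 0 0 0;0 0 0 0 0 0;0 0 0 0 0 0;0 0 0 0 0 0;0 0 0 0 0 0' && python3 -m pendant '-0.04 -0.005 0 0 0 0;-0.09 -0.015 0 0 0 0;-0.14 -0.025 0 0 0 0;-0.19 -0.035 0 0 0 0;-0.26 -0.04 0 0 0 0;-0.38 -0.04 0 0 0 0;-0.55 -0.04 0 0 0 0;-0.7 -0.04 0 0 0 0'
python3 -m pendant '-0.2 0 -0.3 0 0 0;-0.2 0 -0.6 0 0 0;-0.2 0 -0.8 0 0 0;-0.2 0 -1 0 0 0;-0.2 0 -1 0 0 0;-0.2 0 -1 0 0 0;-0.2 0 -1 0 0 0'
python3 - <<'E'
from plan import *
im,d=vision.camera("top"); cv2.imwrite("pics/top4.png",im)
im0=cv2.imread("pics/top0.png")
cv2.imwrite("pics/c4.png",np.hstack([cv2.resize(i[165:300,310:400],None,fx=4.3,fy=4.3,interpolation=cv2.INTER_CUBIC) for i in(im0,im)]))
s=r.read_state();print(s["time"],s["ee_pos"],s["ft_force"])
E
```

```text
time: 5.25
ee_pos: [0.5552, -0.3055, 0.0869]
eef_rot: [0.525, 0.474, -0.523, 0.475]
ft_force: [0.2, 4.0, 15.7]
width: 0.0003
time: 6.05
ee_pos: [0.5433, -0.305, 0.2622]
eef_rot: [-0.524, -0.474, 0.524, -0.474]
ft_force: [0.7, -1.4, -0.5]
width: 0.0004
time: 6.75
ee_pos: [0.5687, -0.0538, 0.3102]
eef_rot: [0.523, 0.476, -0.523, 0.476]
ft_force: [0.9, -0.4, -1.2]
width: 0.0006
6.8 [ 0.56842763 -0.05635374  0.31022305] [-0.67499926 -0.32079572  0.26740629]
```

View pics/c4.png

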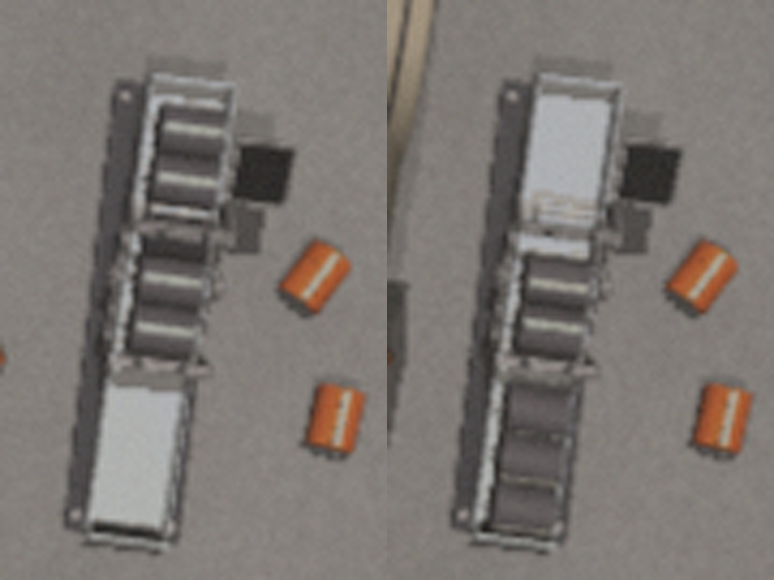

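View pics/top4.png

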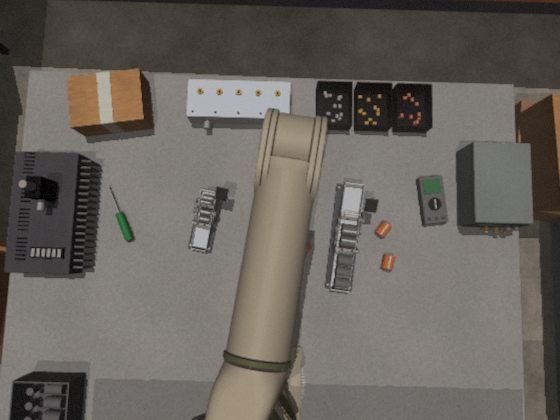

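The before/after crop shows three cans in the outlet, two behind the shut gate, and the paddle back up. The orange cans haven't moved, the small lane still looks as it did, and the arm is clear. Handing in.

```bash
python3 -m pendant '0 0 0 0 0 0;0 0 0 0 0 0;0 0 0 0 0 0' && python3 -c "
from bench import close_job
print(close_job())"
```

```text
time: 7.1
ee_pos: [0.5685, -0.0576, 0.31]
eef_rot: [-0.525, -0.474, 0.525, -0.474]
ft_force: [-0.0, 0.4, -0.2]
width: 0.0002
the job is handed in; nothing more can be done
None
```

I released one batch of three larger cans and handed the job in at 7.1 s. I pressed the larger dispenser's paddle onto its stop with the closed fingertips and held it there for about 1.3 s. The force readings while pressing were 16–22 N. I then let the paddle up along its arc and backed the arm away.

**Lane:** The last top picture shows three cans in the outlet and two resting behind the gate, with the paddle back at its starting position. I judged the gate shut from that picture and did not measure its height.

**Surroundings:** The small dispenser and the two orange cans beside the larger lane look the same as in the first picture. The arm hid the adapter, load, terminal strip and third orange can in that picture. The path kept the tool well above them, and the force readings showed no contact.

No check failed or disagreed.

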